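# Move a fragile glass filter cartridge to its bay with a change of grip

### The job

Lift the glass filter cartridge out of the blue transport stand, stand it on the bench and let go, then take it again across its other pair of faces and lower it into the grey filter bay until it stands fully home between the two steel plates. The glass is thin: squeeze it with no more than about 15 N, set it down softly without dropping or ramming it, never let it tip over, and leave the timer and the beaker where they are.

Things in the scene. Friction and masses are not known exactly. Their poses are not given: they have to be found in the camera images.
- cartridge: upright rectangular glass cartridge with an amber core and white end caps, 58 mm along its x, 40 mm along its y, 150 mm tall, about 0.2 kg; origin at the centre of its underside; the same when turned half round. It starts in the stand, axes along the stand's, underside 8 mm above the bench
- stand: fixed blue stand, base 82 (x) by 66 (y) by 8 mm, origin at the centre of its underside on the bench; two upright plates, 54 mm long, 46 mm apart across its y, 166 mm tall, shield the cartridge's broad faces: it can be gripped only across its 58 mm (the stand's x) and lifted straight up; 6 mm lips at the x ends
- bay: fixed grey bay, base 82 (x) by 74 (y) by 12 mm, origin at the centre of its underside on the bench; two upright steel plates, 36 mm wide, 65 mm apart across its x, 170 mm tall, flared on top, take the cartridge's 58 mm way, so it can be held there only across its 40 mm; seated it is centred, x along the bay's x either way round, underside 12 mm above the bench, between 6 mm lips 46 mm apart in y
- timer: white bench timer with three coloured buttons, 58 x 62 x 20 mm, lying on the bench; origin at the centre of its underside; leave alone
- beaker: small clear glass beaker, 45 mm across, 56 mm tall, standing on the bench; origin at the centre of its underside; leave alone

How it is judged:
By the outcome, as a careful person would: the job done as asked, in the order asked, and still so for the second after the job is handed in, with the robot touching nothing.
It also fails if it takes over 69 s, if anything falls off the work surface, if the arm or the gripper's body presses on something with over 40 N, if the wrist force passes 120 N, or if a joint passes its speed limit or range.

### The arm

A 6-joint arm with a two-finger parallel gripper is mounted at the origin on a cart in front of the work surface, level with it; the furniture and walls round the work are solid. World frame = base frame: x ahead of the robot, y to its left, z up, the work surface at z = 0. Lengths are in m, angles in degrees, forces in N, time in s.
With the tool pointing down it reaches from about 0.25 to 0.725 m from the base axis. Payload 9.7 kg.
Tool frame: the origin (TCP) lies on the centre line of the jaws, within the pads' length; the fingertips stand tip_extent ahead of it and the grasp point (between the pads) lies 3 mm ahead of it (tip_extent is the distance from the TCP to the fingertips, in m); z points along the fingers, y is the line along which they close (so a half turn about z gives the same grasp; the last joint's range is limited). The gripper opens to 85 mm and grips with 20 to 120 N. Pads are 22 mm wide; open, the fingers measure 114 mm over their backs; the gripper's body (76 mm by 85 mm) begins 54 mm behind the grasp point. The pads swing forward as they close: fully open they stand 13 mm farther back than shut.
Start: joints at [69.844, 4.979, 10.078, 95.1, 0, 90], TCP at [0.19, 0.516, 0.253] pointing down, gripper open.
Joint ranges: [-179.16, 179.16], [-48.56, 103.87], [-65.8, 70.77], [-126.05, 130.52], [-82.76, 87.17], [-180, 180]. Speed limits (degrees/s): [127.2, 127.2, 147.25, 180, 180, 180].

### API

Orientations are given as [roll, pitch, yaw] about the fixed x, y, z axes, in that order (R = Rz(yaw) Ry(pitch) Rx(roll)).
In Python, from workcell import * gives the robot as it stands.
- The arm moves only by the tool servo_tool, never from a script. Its argument "rows" is a list of rows, each an object with "offset": the shift along the tool's x, y, z as a fraction of full scale, a list of three; "yaw": the turn about the tool's z as a fraction of full scale; "claw": the closure, from 0 (fully open) to 1 (shut). A call has 1 to 12 rows; each row is the pose to reach, as a shift and turn from the pose commanded when the call began, along the tool's axes at that moment, turning the shorter way round; what a row does not reach only later rows make up. Full scale, the value 1, is 0.1 m for a shift and pi rad for a turn. A row lasts 1/8 s, in which the tool goes at most 62.5 mm and 10.7 degrees, less where a joint would pass 70% of its speed; a pose out of reach is approached as far as the arm can. A call with a number of a shift or a turn outside -1 to 1 is refused whole. A call with a gripper value outside its range is refused whole. The fingers move at their own pace and stop on an object; "squeeze" is the grip in N (left out, the last holds). Time passes only in rows, so rows that repeat a pose let the fingers close. It gives the time, the measured TCP pose, the force, the opening and the grip force at its end, in the units of the state.
- get_obs(): the state, without advancing time (a new reading comes with each control period).
- camera(name): name is "side" or "top" or "wrist"; returns (picture, depth): 480x640x3 uint8, red, green, blue; 480x640 float32, m along the optical axis (not along the pixel's ray), 0 where there is no reading.
- camera_info(name): a dict with "fx", "fy", "cx", "cy" (pixels), "cam_to_world" (4x4, takes a point from camera to world coordinates); the wrist camera has in their place "hand_eye" (4x4, takes a point from camera to tool coordinates, whose origin is the TCP and whose axes are the flange's). Camera axes: x right, y up, looking along -z (the intrinsics and any distortion apply to the point x, -y, -z); pixel columns grow to the right and rows downward; lengths in m; the calibration is good to about 2 mm. The wrist camera is an equidistant fisheye: a pixel r from the principal point sees the ray r / f radians off the axis. A picture is of the moment at which its call begins: read the wrist's pose just before it. camera_info takes no time and is no camera call.
- job_done(): hands the job in; it is judged then, once.
The state is a dict: "time": time; "q": joint angles; "qd": joint speeds; "joint_efforts": joint torques, N m; "ee_pos": TCP position; "tcp_rot": TCP orientation; "wrist_force": force on the tool from outside, world axes, zero at the start; "torque": the same for the moment, N m; "opening": finger opening in m; "grasp_force": force on a finger pad.
Only numpy, scipy, OpenCV 4.12 (cv2) and the standard library are available. Lean on these libraries where they do the work, as an engineer would, in place of code of your own. Each camera call takes 0.05 s, during which the arm holds its last target. There are 200 camera calls.

## Working session

There is one attempt and no reset: what is moved stays moved. The work goes in short steps, Python scripts to look and compute and a tool call to move; the robot and the scene stay as the last step left them, time stands still between calls to the robot, and variables do not carry over. Pictures are saved under pics/ and viewed, at most 10 in all, crops included, and the job is handed in when it is done.

Besides the shell and the picture viewer there is one more tool, called after "Call:" as name(argument=value, ...) on one line, values as JSON. servo_tool: Moves the arm, as the interface text tells. Its arguments: {"type":"object","properties":{"rows":{"type":"array"},"squeeze":{"type":"number"}},"required":["rows"]}

```bash
mkdir -p pics; python3 - <<'E'
from workcell import *
import cv2, numpy as np
o=get_obs(); print({k:np.round(v,3).tolist() for k,v in o.items()})
for n in ("side","top"):
    p,d=camera(n); i=camera_info(n); np.savez(n+"0.npz",p=p,d=d)
    print(n,{k:np.round(v,4).tolist() for k,v in i.items()})
    cv2.imwrite(f"pics/{n}0.png",p[...,::-1])
print({k:np.round(v,4).tolist() for k,v in camera_info("wrist").items()})
E
```

```text
{'time': 0.0, 'q': [69.844, 5.01, 10.032, 95.102, 0.001, 89.999], 'qd': [-0.045, -0.056, -0.02, 0.015, 0.02, 0.007], 'joint_efforts': [0.004, -52.039, 46.48, 0.017, 0.0, -0.0], 'ee_pos': [0.189, 0.516, 0.253], 'tcp_rot': [-179.92, -0.001, 159.845], 'wrist_force': [1.43, 0.067, -1.456], 'torque': [-0.038, -0.051, 0.022], 'grasp_force': 0.0, 'opening': 0.085}
side {'fx': 565.1354, 'fy': 565.1354, 'cx': 318.6869, 'cy': 235.2696, 'cam_to_world': [[0.106, 0.8351, -0.5397, -0.0542], [-0.9943, 0.093, -0.0514, -0.2026], [0.0073, 0.5421, 0.8403, 0.8903], [0.0, 0.0, 0.0, 1.0]]}
top {'fx': 481.4309, 'fy': 481.4309, 'cx': 314.5847, 'cy': 236.8843, 'cam_to_world': [[-0.011, 0.982, -0.1885, 0.3267], [-0.9998, -0.0071, 0.0212, -0.1328], [0.0195, 0.1887, 0.9818, 0.8834], [0.0, 0.0, 0.0, 1.0]]}
{'fx': 371.6483, 'fy': 371.6483, 'cx': 316.6486, 'cy': 240.2129, 'hand_eye': [[-0.0002, 0.9624, 0.2717, 0.0689], [1.0, -0.0002, 0.0012, 0.0014], [0.0012, 0.2717, -0.9624, -0.1196], [0.0, 0.0, 0.0, 1.0]]}
```

View pics/side0.png

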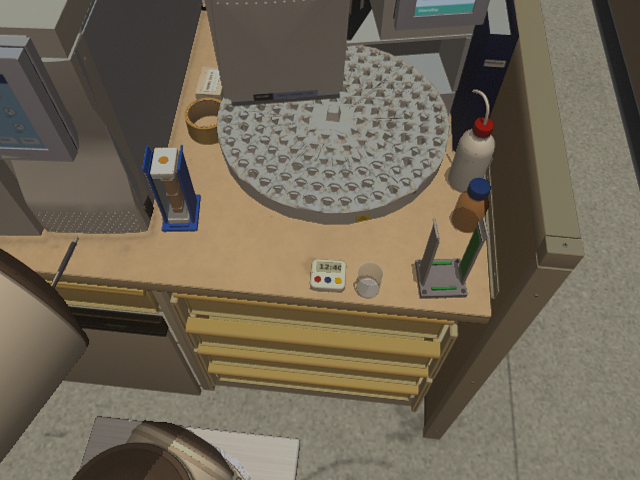

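View pics/top0.png

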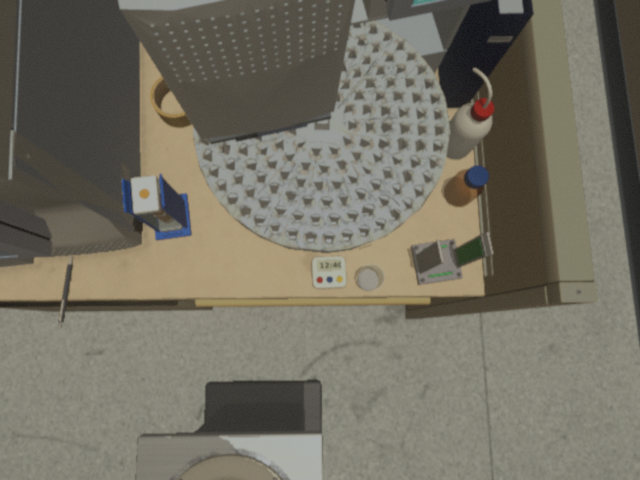

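Side view: the stand with cartridge is at about (172,190), cap (165,160); the bay is at (443,270), timer (328,277) and beaker (369,280). The top view matches: cap (147,195), bay base (436,262).

```bash
cat > h.py <<'E'
import cv2, numpy as np
from workcell import *
def cloud(p,d,i):
    v,u=np.mgrid[:480,:640]
    c=np.stack([(u-i["cx"])/i["fx"]*d,-(v-i["cy"])/i["fy"]*d,-d],-1)
    T=np.array(i["cam_to_world"]); w=c@T[:3,:3].T+T[:3,3]; w[d==0]=np.nan
    return w
def proj(P,i):
    T=np.array(i["cam_to_world"]); c=(np.atleast_2d(P)-T[:3,3])@T[:3,:3]
    return np.c_[i["cx"]+i["fx"]*c[:,0]/-c[:,2], i["cy"]-i["fy"]*c[:,1]/-c[:,2]]
def rect(w,m,label):
    x=w[m][:,:2].astype(np.float32)
    if len(x)<5: print(label,len(x)); return
    (cx,cy),(a,b),t=cv2.minAreaRect(x*1000)
    print(label,len(x),"c",round(cx,1),round(cy,1),"size",round(a,1),round(b,1),"ang",round(t,1),"zmed",round(float(np.median(w[m][:,2]))*1000,1))
E
python3 - <<'E'
from h import *
for n in ("side","top"):
    z=np.load(n+"0.npz"); i=camera_info(n); w=cloud(z["p"],z["d"],i); z_=w[...,2]
    hsv=cv2.cvtColor(z["p"],cv2.COLOR_RGB2HSV); H,S,V=hsv[...,0],hsv[...,1],hsv[...,2]
    box=lambda a,b,c,d:np.pad(np.ones((d-c,b-a),bool),((c,480-d),(a,640-b)))
    st=box(120,205,140,240); 
    by=box(405,495,215,305)
    near=lambda a,t=.004:abs(z_-a)<t
    print(n); 
    blue=(H>100)&(H<125)&(S>120)
    rect(w,st&blue&near(.008),"stand base"); rect(w,st&blue&near(.166),"stand tops"); rect(w,st&near(.158)&(S<60)&(V>150),"cap")
    rect(w,st&(H<25)&(S>150)&near(.158,.006),"cap dot")
    grey=S<60
    rect(w,by&near(.012)&grey,"bay base"); rect(w,by&near(.170,.005)&(w[...,0]<.5),"bay tops")
    gr=(H>45)&(H<80)&(S>100)
    nl,L,s,c=cv2.connectedComponentsWithStats((by&gr).astype(np.uint8))
    for k in range(1,nl):
        if s[k,4]>8: rect(w,L==k,f"green px{c[k].round()}")
    rect(w,box(300,350,250,295)&near(.02,.005),"timer"); 
    bk=box(352,388,255,302); rect(w,bk&(z_>.045)&(z_<.065),"beaker")
    print("bench z",np.nanmedian(z_[235:245,230:280]))
E
```

```text
side
stand base 276 c 535.8 117.4 size 82.0 64.8 ang 9.1 zmed 8.2
stand tops 142 c 536.6 118.0 size 54.0 62.9 ang 7.0 zmed 165.4
cap 524 c 536.5 117.9 size 57.4 39.4 ang 7.5 zmed 158.4
cap dot 46 c 536.8 118.2 size 13.1 13.5 ang 44.5 zmed 159.0
bay base 1266 c 447.6 -372.7 size 76.0 83.0 ang 8.4 zmed 11.9
bay tops 132 c 447.0 -373.1 size 36.1 82.1 ang 7.4 zmed 168.9
green px[470. 252.] 344 c 451.0 -404.8 size 29.0 2.6 ang 8.1 zmed nan
green px[441. 263.] 43 c 472.4 -372.9 size 5.4 33.9 ang 7.1 zmed 18.1
green px[443. 288.] 55 c 422.9 -377.3 size 4.5 41.8 ang 7.4 zmed 17.6
timer 939 c 428.6 -173.6 size 58.2 61.3 ang 1.7 zmed 18.3
beaker 224 c 415.3 -245.0 size 44.7 43.5 ang 18.5 zmed 52.4
bench z 0.00013030631379540303
top
stand base 247 c 535.6 114.3 size 76.2 62.9 ang 8.0 zmed 7.4
stand tops 174 c 535.6 115.3 size 50.0 62.3 ang 7.6 zmed 164.5
cap 780 c 537.3 115.4 size 57.7 38.3 ang 7.9 zmed 157.3
cap dot 36 c 536.3 115.1 size 9.8 8.6 ang 86.3 zmed 158.3
bay base 1023 c 451.3 -400.7 size 73.2 133.7 ang 7.9 zmed 11.8
bay tops 152 c 447.4 -375.4 size 35.6 81.9 ang 8.3 zmed 168.7
green px[470. 251.] 219 c 451.2 -406.8 size 24.0 1.8 ang 12.6 zmed nan
timer 996 c 429.3 -176.7 size 61.4 56.8 ang 89.6 zmed 17.9
beaker 153 c 415.5 -248.3 size 43.8 43.8 ang 88.4 zmed 53.9
bench z 0.00023466145005063277
```

```bash
python3 - <<'E'
from h import *
import workcell
print([k for k in dir(workcell) if not k.startswith('_')], getattr(workcell,'tip_extent',None))
P=[]
for n in ("side","top"):
    z=np.load(n+"0.npz"); P.append(cloud(z["p"],z["d"],camera_info(n)).reshape(-1,3))
P=np.concatenate(P); P=P[~np.isnan(P[:,0])]
ys=np.arange(.56,-.6,-.04)
print("x\\y   "+" ".join(f"{int(round(y*100)):4d}" for y in ys))
for x in np.arange(.84,.1,-.04):
    r=[]
    for y in ys:
        m=(abs(P[:,0]-x)<.02)&(abs(P[:,1]-y)<.02)
        r.append("   ." if m.sum()<2 else f"{int(np.percentile(P[m,2],98)*1000):4d}")
    print(f"{x:.2f}  "+" ".join(r))
E
```

```text
['PlanningError', 'camera', 'camera_info', 'get_obs', 'job_done', 'tip_extent'] 0.022
x\y     56   52   48   44   40   36   32   28   24   20   16   12    8    4    0   -4   -8  -12  -16  -20  -24  -28  -32  -36  -40  -44  -48  -52  -56  -60
0.84     .    .    .    .    .    .    .    .    .  239   37   39   38    .    .    .    .    .  271  277  190  105  104  210  284  290  260  260    .    .
0.80     .    .    .    .    .    .    .    .    .  268   48   49   49    .    .    .    .    .  241  282  314  259  260  259  284  290  260  260    .    .
0.76     .    .    .    .    .    .    .    .    .  311  284    3    .    .    .    .    .    .  240  240  342  345  343  341  321  289  260  260    .    .
0.72     .    .    .    .    .    .    .    .    .  331  367   49   48    .    .    .    .    .  189  191  191  191  191  190  206  123  260  260    .    .
0.68     .    .    .    .    .    .    .    .    .  404  418    3    3  188  177  188  188  189  189  189  190  191  191  190  204  198  260  260    .    .
0.64     .    .    .    .    .    .    .    .    .    .  435    3    3  191  1
[... 1405 characters left out ...]
2 -753 -752 -753 -753 -752 -752 -752 -752 -752 -752 -753 -751 -752 -752 -752
0.24  -751 -752 -752 -753 -752 -754 -753 -752 -754 -752 -754 -752 -754 -752 -752 -753 -753 -753 -752 -752 -752 -751 -753 -752 -753 -751 -752 -753 -753 -752
0.20  -752 -751 -751 -755 -752 -752 -754 -753 -753 -754 -753 -754 -754 -754 -753 -752 -753 -751 -752 -753 -752 -752 -751 -751 -753 -752 -752 -753 -753 -752
0.16  -753 -752 -752 -753 -750 -753 -752 -753 -753 -755    2    2    1    1    2    2    2    2    1 -668 -753 -753 -752 -754 -753 -752 -753 -752 -751 -753
0.12  -753 -754 -753 -753 -754 -754 -753 -754 -753 -753    2    3    1   12  202   11    3    2    2 -668 -752 -753 -753 -752 -752 -751 -752 -752 -751 -753
```

```bash
python3 - <<'E'
from h import *
P=[]
for n in ("side","top"):
    z=np.load(n+"0.npz"); P.append(cloud(z["p"],z["d"],camera_info(n)).reshape(-1,3))
P=np.concatenate(P); P=P[~np.isnan(P[:,0])]
for x in np.arange(.36,.68,.02):
    m=(abs(P[:,0]-x)<.01)&(P[:,1]>.1)&(P[:,1]<.3)&(P[:,2]>.19)
    if m.sum(): print(round(x,2),m.sum(),"ymin",P[m,1].min().round(3), np.percentile(P[m,1],3).round(3), "low z part", P[m&(P[:,2]<.3),1].min().round(3) if (m&(P[:,2]<.3)).any() else None)
m=(P[:,1]>.2)&(P[:,1]<.6)&(P[:,2]>.03)&(P[:,0]<.6); print("front xmin",np.percentile(P[m,0],[0,1,5]))
for a in (-.4,-.44,-.36): 
    m=(P[:,1]<-.43)&(P[:,1]>-.6)&(abs(P[:,0]-.447)<.06)&(P[:,2]>.2); 
print("wall ymax",np.percentile(P[m,1],[95,100]))
E
```

```text
0.42 6073 ymin 0.185 0.186 low z part 0.185
0.44 2267 ymin 0.185 0.186 low z part 0.185
0.46 1340 ymin 0.186 0.187 low z part 0.187
0.48 5534 ymin 0.162 0.164 low z part 0.165
0.5 5480 ymin 0.162 0.164 low z part 0.162
0.52 3439 ymin 0.162 0.164 low z part 0.163
0.54 2580 ymin 0.164 0.166 low z part 0.164
0.56 2601 ymin 0.167 0.168 low z part 0.167
0.58 2471 ymin 0.168 0.169 low z part 0.168
0.6 2367 ymin 0.169 0.17 low z part 0.169
0.62 2263 ymin 0.17 0.171 low z part 0.17
0.64 2171 ymin 0.172 0.173 low z part 0.172
0.66 2041 ymin 0.173 0.174 low z part 0.173
0.68 1724 ymin 0.174 0.175 low z part 0.174
front xmin [0.410785   0.41396206 0.41586314]
wall ymax [-0.46389494 -0.46254779]
```

Call:
servo_tool(rows=[{"offset": [-0.3, -1, 0], "yaw": 0.1, "claw": 0}, {"offset": [-0.6, -1, 0], "yaw": 0.2, "claw": 0}, {"offset": [-1, -1, 0], "yaw": 0.35, "claw": 0}, {"offset": [-1, -1, 0], "yaw": 0.6, "claw": 0}, {"offset": [-1, -1, 0], "yaw": 0.6, "claw": 0}, {"offset": [-1, -1, 0], "yaw": 0.6, "claw": 0}, {"offset": [-1, -1, 0], "yaw": 0.6, "claw": 0}, {"offset": [-1, -1, 0], "yaw": 0.6, "claw": 0}, {"offset": [-1, -1, 0], "yaw": 0.6, "claw": 0}, {"offset": [-1, -1, 0], "yaw": 0.6, "claw": 0}, {"offset": [-1, -1, 0], "yaw": 0.6, "claw": 0}, {"offset": [-1, -1, 0], "yaw": 0.6, "claw": 0}])

```text
time: 1.6
ee_pos: [0.269, 0.3731, 0.2531]
tcp_rot: [-178.9, 0.0, 53.6]
wrist_force: [0.4, 0.7, -0.1]
opening: 0.0858
grasp_force: 0.0
```

Call:
servo_tool(rows=[{"offset": [-0.8, 1, 0], "yaw": 0.6, "claw": 0}, {"offset": [-0.8, 1, 0], "yaw": 0.6, "claw": 0}, {"offset": [-0.8, 1, 0], "yaw": 0.6, "claw": 0}, {"offset": [-0.8, 1, 0], "yaw": 0.6, "claw": 0}, {"offset": [-0.8, 1, 0], "yaw": 0.6, "claw": 0}, {"offset": [-0.8, 1, 0], "yaw": 0.6, "claw": 0}, {"offset": [-0.8, 1, 0], "yaw": 0.6, "claw": 0}, {"offset": [-0.8, 1, 0], "yaw": 0.6, "claw": 0}, {"offset": [-0.8, 1, 0], "yaw": 0.6, "claw": 0}, {"offset": [-0.8, 1, 0], "yaw": 0.6, "claw": 0}, {"offset": [-0.8, 1, 0], "yaw": 0.6, "claw": 0}])

```text
time: 2.98
ee_pos: [0.2554, -0.0106, 0.2511]
tcp_rot: [-163.5, 6.0, -19.3]
wrist_force: [0.9, -0.7, -0.1]
opening: 0.0857
grasp_force: 0.0
```

```bash
python3 - <<'E'
from h import *
o=get_obs(); print({k:np.round(v,3).tolist() for k,v in o.items()})
E
```

```text
{'time': 2.975, 'q': [-19.316, -31.302, -21.205, 106.122, 16.464, 179.976], 'qd': [-50.233, -26.776, -15.252, 12.26, -2.942, 0.004], 'joint_efforts': [7.636, -7.42, 45.427, 0.671, 1.16, -0.0], 'ee_pos': [0.255, -0.011, 0.251], 'tcp_rot': [-163.534, 6.018, -19.294], 'wrist_force': [0.916, -0.725, -0.104], 'torque': [-0.294, -0.032, -0.019], 'grasp_force': 0.0, 'opening': 0.086}
```

Call:
servo_tool(rows=[{"offset": [0, 0, 0], "yaw": -0.3, "claw": 0}, {"offset": [0, 0, 0], "yaw": -0.3, "claw": 0}, {"offset": [0, 0, 0], "yaw": -0.3, "claw": 0}, {"offset": [0, 0, 0], "yaw": -0.3, "claw": 0}, {"offset": [0, 0, 0], "yaw": -0.3, "claw": 0}, {"offset": [0, 0, 0], "yaw": -0.3, "claw": 0}])

```text
time: 3.72
ee_pos: [0.2561, -0.0099, 0.2513]
tcp_rot: [-165.3, -9.6, 32.7]
wrist_force: [-0.3, 0.3, -0.8]
opening: 0.0853
grasp_force: 0.0
```

```bash
python3 - <<'E'
from h import *
o=get_obs(); print({k:np.round(v,3).tolist() for k,v in o.items() if k in('time','q','qd','ee_pos','tcp_rot')})
E
```

```text
{'time': 3.725, 'q': [-19.126, -31.24, -21.147, 106.089, 16.475, 126.027], 'qd': [-0.075, 0.092, 0.081, -0.005, 0.015, 3.479], 'ee_pos': [0.256, -0.01, 0.251], 'tcp_rot': [-165.291, -9.594, 32.738]}
```

Call:
servo_tool(rows=[{"offset": [0, 0, 0], "yaw": -0.7, "claw": 0}, {"offset": [0, 0, 0], "yaw": -0.7, "claw": 0}, {"offset": [0, 0, 0], "yaw": -0.7, "claw": 0}, {"offset": [0, 0, 0], "yaw": -0.7, "claw": 0}, {"offset": [0, 0, 0], "yaw": -0.7, "claw": 0}, {"offset": [0, 0, 0], "yaw": -0.7, "claw": 0}, {"offset": [0, 0, 0], "yaw": -0.7, "claw": 0}, {"offset": [0, 0, 0], "yaw": -0.7, "claw": 0}, {"offset": [0, 0, 0], "yaw": -0.7, "claw": 0}, {"offset": [0, 0, 0], "yaw": -0.7, "claw": 0}, {"offset": [0, 0, 0], "yaw": -0.7, "claw": 0}, {"offset": [0, 0, 0], "yaw": -0.7, "claw": 0}])

```text
time: 5.22
ee_pos: [0.256, -0.01, 0.2513]
tcp_rot: [163.5, -6.0, 160.9]
wrist_force: [-0.1, -0.4, -0.3]
opening: 0.0854
grasp_force: 0.0
```

Call:
servo_tool(rows=[{"offset": [0, 0, 0], "yaw": -0.7, "claw": 0}, {"offset": [0, 0, 0], "yaw": -0.7, "claw": 0}, {"offset": [0, 0, 0], "yaw": -0.7, "claw": 0}, {"offset": [0, 0, 0], "yaw": -0.7, "claw": 0}, {"offset": [0, 0, 0], "yaw": -0.7, "claw": 0}, {"offset": [0, 0, 0], "yaw": -0.7, "claw": 0}, {"offset": [0, 0, 0], "yaw": -0.7, "claw": 0}, {"offset": [0, 0, 0], "yaw": -0.7, "claw": 0}, {"offset": [0, 0, 0], "yaw": -0.7, "claw": 0}, {"offset": [0, 0, 0], "yaw": -0.7, "claw": 0}, {"offset": [0, 0, 0], "yaw": -0.7, "claw": 0}, {"offset": [0, 0, 0], "yaw": -0.7, "claw": 0}])

```text
time: 6.72
ee_pos: [0.2561, -0.01, 0.2513]
tcp_rot: [-175.1, 16.8, -73.2]
wrist_force: [0.2, -0.2, -0.1]
opening: 0.0852
grasp_force: 0.0
```

```bash
cat > st.py <<'E'
from h import *
o=get_obs(); print({k:np.round(v,3).tolist() for k,v in o.items() if k in('time','q','qd','ee_pos','tcp_rot')})
q=o['q']; print("pitchsum",q[1]-q[2]+q[3])
E
python3 st.py
```

```text
{'time': 6.725, 'q': [-19.15, -31.232, -21.148, 106.09, 16.475, -126.049], 'qd': [0.014, 0.001, -0.034, 0.054, 0.053, -61.034], 'ee_pos': [0.256, -0.01, 0.251], 'tcp_rot': [-175.122, 16.834, -73.249]}
pitchsum 96.00523946953098
```

Call:
servo_tool(rows=[{"offset": [0, 0, 0], "yaw": -0.4, "claw": 0}, {"offset": [0, 0, 0], "yaw": -0.4, "claw": 0}, {"offset": [0, 0, 0], "yaw": -0.4, "claw": 0}, {"offset": [0, 0, 0], "yaw": -0.4, "claw": 0}, {"offset": [0, 0, 0], "yaw": -0.4, "claw": 0}, {"offset": [0, 0, 0], "yaw": -0.4, "claw": 0}, {"offset": [0, 0, 0], "yaw": -0.4, "claw": 0}, {"offset": [0, 0, 0], "yaw": -0.4, "claw": 0}])

```text
time: 7.72
ee_pos: [0.2601, 0.0502, 0.2516]
tcp_rot: [-165.0, 0.7, -4.3]
wrist_force: [1.0, -0.6, 0.2]
opening: 0.0854
grasp_force: 0.0
```

```bash
python3 st.py
```

```text
{'time': 7.725, 'q': [-4.011, -34.694, -22.55, 102.796, 15.048, -179.69], 'qd': [-3.327, 1.013, 0.07, 0.53, -0.105, -0.919], 'ee_pos': [0.26, 0.05, 0.252], 'tcp_rot': [-164.955, 0.733, -4.31]}
pitchsum 90.65201840791634
```

Call:
servo_tool(rows=[{"offset": [0, 1, 0], "yaw": -0.2, "claw": 0}, {"offset": [0, 1, 0], "yaw": -0.2, "claw": 0}, {"offset": [0, 1, 0], "yaw": -0.2, "claw": 0}, {"offset": [0, 1, 0], "yaw": -0.2, "claw": 0}, {"offset": [0, 1, 0], "yaw": -0.2, "claw": 0}])

```text
time: 8.35
ee_pos: [0.1768, 0.145, 0.2278]
tcp_rot: [-170.4, -7.8, 28.1]
wrist_force: [-11.7, -7.7, 3.1]
opening: 0.0853
grasp_force: 0.0
```

```bash
python3 st.py
```

```text
{'time': 8.35, 'q': [28.322, -48.57, -31.161, 99.558, 9.583, -179.74], 'qd': [29.161, -0.8, -0.791, 2.445, 12.795, -0.063], 'ee_pos': [0.177, 0.145, 0.228], 'tcp_rot': [-170.382, -7.808, 28.063]}
pitchsum 82.14891854598483
```

Call:
servo_tool(rows=[{"offset": [0.5, 0, 0], "yaw": 0, "claw": 0}, {"offset": [1, 0, 0], "yaw": 0, "claw": 0}, {"offset": [1, 0, 0], "yaw": 0, "claw": 0}, {"offset": [1, 0, 0], "yaw": 0, "claw": 0}])

```text
time: 8.85
ee_pos: [0.2649, 0.1908, 0.2411]
tcp_rot: [-170.4, -7.7, 27.9]
wrist_force: [-0.5, 0.6, 0.3]
opening: 0.0856
grasp_force: 0.0
```

```bash
python3 st.py
```

```text
{'time': 8.85, 'q': [28.081, -33.837, -23.098, 92.984, 9.551, -179.853], 'qd': [0.205, -1.979, -0.515, 0.154, 0.032, -0.537], 'ee_pos': [0.265, 0.191, 0.241], 'tcp_rot': [-170.429, -7.731, 27.935]}
pitchsum 82.24492834292138
```

Call:
servo_tool(rows=[{"offset": [0.5, 0.5, 0], "yaw": 0, "claw": 0}, {"offset": [0.6, 1, 0], "yaw": 0, "claw": 0}, {"offset": [0.6, 1, 0], "yaw": 0, "claw": 0}, {"offset": [0.6, 1, 0], "yaw": 0, "claw": 0}])

```text
time: 9.35
ee_pos: [0.3378, 0.1927, 0.2333]
tcp_rot: [-172.5, -7.8, 24.6]
wrist_force: [0.2, 0.3, -0.2]
opening: 0.0854
grasp_force: 0.0
```

```bash
python3 st.py
```

```text
{'time': 9.35, 'q': [24.652, -25.197, -18.703, 88.706, 7.483, -179.944], 'qd': [-1.018, 0.524, 0.667, -0.301, -0.704, -0.148], 'ee_pos': [0.338, 0.193, 0.233], 'tcp_rot': [-172.51, -7.78, 24.596]}
pitchsum 82.21254680779494
```

```bash
cat > go.py <<'E'
# usage: go.py x y z [yaw]: offset (fractions) from measured pose
import sys; from h import *
from scipy.spatial.transform import Rotation as R
o=get_obs(); r=R.from_euler('xyz',o['tcp_rot'],degrees=True); t=np.array([float(a) for a in sys.argv[1:4]])
print("offset",(r.inv().apply(t-o['ee_pos'])/.1).round(3), "tilt tool z",r.apply([0,0,1]).round(4),"q",np.round(o['q'],1),"t",o['time'])
if len(sys.argv)>4:
    d=-(float(sys.argv[4])-o['tcp_rot'][2]); d=(d+180)%360-180; print("yaw frac",round(d/180,4))
E
python3 go.py .35 .09 .26; python3 go.py .36 -.14 .27
```

```text
offset [-0.278  0.936 -0.433] tilt tool z [ 0.0678  0.1744 -0.9823] q [  24.7  -25.2  -18.7   88.7    7.5 -179.9] t 9.35
offset [-1.123  3.023 -0.925] tilt tool z [ 0.0678  0.1744 -0.9823] q [  24.7  -25.2  -18.7   88.7    7.5 -179.9] t 9.35
```

Call:
servo_tool(rows=[{"offset": [-0.1, 0.3, -0.1], "yaw": 0.06, "claw": 0}, {"offset": [-0.2, 0.6, -0.2], "yaw": 0.12, "claw": 0}, {"offset": [-0.3, 1, -0.3], "yaw": 0.18, "claw": 0}, {"offset": [-0.3, 1, -0.3], "yaw": 0.2, "claw": 0}, {"offset": [-0.3, 1, -0.3], "yaw": 0.2, "claw": 0}])

```text
time: 9.98
ee_pos: [0.3518, 0.0859, 0.2462]
tcp_rot: [-169.4, -2.0, -11.1]
wrist_force: [0.4, 0.4, 0.6]
opening: 0.0853
grasp_force: 0.0
```

```bash
python3 go.py .36 -.14 .27
```

```text
offset [ 0.522  2.123 -0.623] tilt tool z [ 0.0688  0.1747 -0.9822] q [   6.8  -26.1  -17.8   93.2    9.5 -161.9] t 9.975
```

Call:
servo_tool(rows=[{"offset": [0.1, 0.5, -0.1], "yaw": 0.05, "claw": 0}, {"offset": [0.25, 1, -0.3], "yaw": 0.05, "claw": 0}, {"offset": [0.25, 1, -0.3], "yaw": 0.05, "claw": 0}, {"offset": [0.25, 1, -0.3], "yaw": 0.05, "claw": 0}])

```text
time: 10.48
ee_pos: [0.3564, -0.0199, 0.2577]
tcp_rot: [-169.2, -0.3, -19.8]
wrist_force: [0.0, 0.3, -0.3]
opening: 0.0852
grasp_force: 0.0
```

Call:
servo_tool(rows=[{"offset": [0.1, 0.5, -0.1], "yaw": 0, "claw": 0}, {"offset": [0.25, 1, -0.3], "yaw": 0, "claw": 0}, {"offset": [0.25, 1, -0.3], "yaw": 0, "claw": 0}, {"offset": [0.25, 1, -0.3], "yaw": 0, "claw": 0}])

```text
time: 10.98
ee_pos: [0.3569, -0.0943, 0.2683]
tcp_rot: [-170.5, -0.2, -21.6]
wrist_force: [0.3, 0.0, 0.2]
opening: 0.0853
grasp_force: 0.0
```

```bash
python3 go.py .36 -.14 .27
```

```text
offset [ 0.197  0.405 -0.084] tilt tool z [ 0.0641  0.1514 -0.9864] q [ -21.5  -19.7  -10.8   98.7    9.5 -179.9] t 10.975
```

Call:
servo_tool(rows=[{"offset": [0, 1, 0], "yaw": -0.05, "claw": 0}, {"offset": [0, 1, 0], "yaw": -0.05, "claw": 0}, {"offset": [0, 1, 0], "yaw": -0.05, "claw": 0}, {"offset": [0, 1, 0], "yaw": -0.05, "claw": 0}])

```text
time: 11.48
ee_pos: [0.3548, -0.0721, 0.2529]
tcp_rot: [-173.2, -1.6, -16.4]
wrist_force: [-0.3, -0.1, 0.1]
opening: 0.0851
grasp_force: 0.0
```

```bash
python3 go.py .36 -.14 .27
```

```text
offset [ 0.247  0.613 -0.238] tilt tool z [ 0.0605  0.1049 -0.9926] q [ -16.4  -22.3  -14.1   96.5    6.8 -179.9] t 11.475
```

Call:
servo_tool(rows=[{"offset": [0, 1, -0.2], "yaw": 0.03, "claw": 0}, {"offset": [0, 1, -0.2], "yaw": 0.0, "claw": 0}, {"offset": [0, 1, -0.2], "yaw": 0.0, "claw": 0}, {"offset": [0, 1, -0.2], "yaw": 0.0, "claw": 0}])

```text
time: 11.98
ee_pos: [0.3489, -0.1061, 0.2609]
tcp_rot: [-175.8, -1.5, -20.0]
wrist_force: [-0.4, -0.6, 0.7]
opening: 0.0854
grasp_force: 0.0
```

Call:
servo_tool(rows=[{"offset": [0, 1, -0.2], "yaw": 0, "claw": 0}, {"offset": [0, 1, -0.2], "yaw": 0.0, "claw": 0}, {"offset": [0, 1, -0.2], "yaw": 0.0, "claw": 0}, {"offset": [0, 1, -0.2], "yaw": 0.0, "claw": 0}])

```text
time: 12.48
ee_pos: [0.3407, -0.1395, 0.2735]
tcp_rot: [-178.3, -1.5, -23.5]
wrist_force: [-0.1, -0.1, -0.2]
opening: 0.0853
grasp_force: 0.0
```

```bash
python3 go.py .36 -.14 .27
```

```text
offset [ 0.178 -0.071  0.042] tilt tool z [ 0.0352  0.0168 -0.9992] q [ -23.5  -20.4  -10.3   98.7    1.7 -179.9] t 12.475
```

Call:
servo_tool(rows=[{"offset": [0, 0.4, 0], "yaw": 0.05, "claw": 0}, {"offset": [-0.15, 1, 0], "yaw": 0.1, "claw": 0}, {"offset": [-0.15, 1, 0], "yaw": 0.1, "claw": 0}, {"offset": [-0.15, 1, 0], "yaw": 0.1, "claw": 0}])

```text
time: 12.98
ee_pos: [0.287, -0.2252, 0.2703]
tcp_rot: [-177.9, -0.9, -41.5]
wrist_force: [-0.1, 0.9, 0.0]
opening: 0.0856
grasp_force: 0.0
```

Call:
servo_tool(rows=[{"offset": [0, 0.4, 0], "yaw": 0.05, "claw": 0}, {"offset": [-0.15, 1, 0], "yaw": 0.1, "claw": 0}, {"offset": [-0.15, 1, 0], "yaw": 0.1, "claw": 0}, {"offset": [-0.15, 1, 0], "yaw": 0.1, "claw": 0}])

```text
time: 13.48
ee_pos: [0.2105, -0.2896, 0.2666]
tcp_rot: [-177.8, -0.2, -59.4]
wrist_force: [0.8, 0.3, -0.1]
opening: 0.085
grasp_force: 0.0
```

```bash
python3 go.py .16 -.33 .27
```

```text
offset [ 0.091  0.638 -0.059] tilt tool z [ 0.0358  0.0166 -0.9992] q [ -55.6  -21.   -11.5   99.2    2.2 -176.3] t 13.475
```

Call:
servo_tool(rows=[{"offset": [0, 1, 0], "yaw": 0, "claw": 0}, {"offset": [0, 1, 0], "yaw": 0, "claw": 0}, {"offset": [0, 1, 0], "yaw": 0, "claw": 0}, {"offset": [0, 1, 0], "yaw": 0, "claw": 0}])

```text
time: 13.98
ee_pos: [0.1686, -0.3173, 0.2628]
tcp_rot: [-179.8, -0.2, -62.2]
wrist_force: [0.0, 0.0, -0.1]
opening: 0.0854
grasp_force: 0.0
```

```bash
python3 go.py .16 -.33 .27
```

```text
offset [ 0.073  0.135 -0.072] tilt tool z [ 0.0039 -0.0015 -1.    ] q [ -62.1  -20.7  -11.7   98.9    0.2 -180. ] t 13.975
```

Call:
servo_tool(rows=[{"offset": [-0.15, -0.5, -0.1], "yaw": 0.05, "claw": 0}, {"offset": [-0.3, -1, -0.1], "yaw": 0.1, "claw": 0}, {"offset": [-0.3, -1, -0.1], "yaw": 0.113, "claw": 0}, {"offset": [-0.3, -1, -0.1], "yaw": 0.113, "claw": 0}])

```text
time: 14.48
ee_pos: [0.2431, -0.2439, 0.273]
tcp_rot: [-179.8, -0.1, -82.4]
wrist_force: [-0.3, -0.4, 0.8]
opening: 0.0855
grasp_force: 0.0
```

Call:
servo_tool(rows=[{"offset": [-0.4, -0.5, 0], "yaw": 0, "claw": 0}, {"offset": [-0.86, -1, 0], "yaw": 0, "claw": 0}, {"offset": [-0.86, -1, 0], "yaw": 0, "claw": 0}, {"offset": [-0.86, -1, 0], "yaw": 0, "claw": 0}])

```text
time: 14.98
ee_pos: [0.3304, -0.1468, 0.2729]
tcp_rot: [-179.8, -0.1, -82.5]
wrist_force: [0.1, 0.2, -0.0]
opening: 0.0853
grasp_force: 0.0
```

Call:
servo_tool(rows=[{"offset": [-0.5, -0.15, 0], "yaw": 0, "claw": 0}, {"offset": [-1, -0.3, 0], "yaw": 0, "claw": 0}, {"offset": [-1, -0.3, 0], "yaw": 0, "claw": 0}, {"offset": [-1, -0.3, 0], "yaw": 0, "claw": 0}])

```text
time: 15.48
ee_pos: [0.3472, -0.045, 0.273]
tcp_rot: [-179.8, -0.1, -82.7]
wrist_force: [-0.0, -0.2, -0.3]
opening: 0.0851
grasp_force: 0.0
```

Call:
servo_tool(rows=[{"offset": [-0.45, -0.45, 0], "yaw": 0, "claw": 0}, {"offset": [-0.9, -0.9, 0], "yaw": 0, "claw": 0}, {"offset": [-0.9, -0.9, 0], "yaw": 0, "claw": 0}, {"offset": [-0.9, -0.9, 0], "yaw": 0, "claw": 0}])

```text
time: 15.98
ee_pos: [0.4252, 0.0553, 0.2728]
tcp_rot: [-179.9, -0.1, -82.8]
wrist_force: [-0.3, -0.7, -0.7]
opening: 0.0853
grasp_force: 0.0
```

```bash
python3 go.py .5367 .1145 .27 -82.5;python3 st.py
```

```text
offset [-0.447 -1.181  0.029] tilt tool z [ 0.0023 -0.0022 -1.    ] q [  7.5 -11.1  -3.1  97.9  -0.1 -89.7] t 15.975
yaw frac -0.0016
{'time': 15.975, 'q': [7.499, -11.09, -3.106, 97.869, -0.142, -89.715], 'qd': [-0.691, -1.512, -0.533, 0.199, 0.065, 0.186], 'ee_pos': [0.425, 0.055, 0.273], 'tcp_rot': [-179.884, -0.142, -82.786]}
pitchsum 89.88469528682987
```

Call:
servo_tool(rows=[{"offset": [-0.2, -0.5, 0], "yaw": 0, "claw": 0}, {"offset": [-0.4, -0.9, 0], "yaw": 0, "claw": 0}, {"offset": [-0.44, -1, 0], "yaw": 0, "claw": 0}, {"offset": [-0.44, -1, 0], "yaw": 0, "claw": 0}, {"offset": [-0.44, -1, 0], "yaw": 0, "claw": 0}])

```text
time: 16.6
ee_pos: [0.5181, 0.112, 0.2739]
tcp_rot: [-179.8, -0.1, -82.8]
wrist_force: [-0.3, -0.2, -0.0]
opening: 0.0854
grasp_force: 0.0
```

```bash
cat > wr.py <<'E'
from h import *
from scipy.spatial.transform import Rotation as R
def wcloud():
    o=get_obs(); p,d=camera("wrist"); i=camera_info("wrist")
    v,u=np.mgrid[:480,:640]; x=(u-i["cx"])/i["fx"]; y=(v-i["cy"])/i["fy"]; r=np.hypot(x,y)+1e-9
    s=np.tan(r)/r; c=np.stack([x*s*d,-y*s*d,-d],-1); E=np.array(i["hand_eye"])
    t=c@E[:3,:3].T+E[:3,3]; M=R.from_euler('xyz',o['tcp_rot'],degrees=True).as_matrix()
    w=t@M.T+o['ee_pos']; w[(d==0)|(r>1.4)]=np.nan
    return p,w,o
E
python3 - <<'E'
from wr import *
p,w,o=wcloud(); cv2.imwrite("pics/w1.png",p[...,::-1]); print(o['ee_pos'],o['tcp_rot'])
np.savez("w1.npz",p=p,w=w)
hsv=cv2.cvtColor(p,cv2.COLOR_RGB2HSV); H,S,V=hsv[...,0],hsv[...,1],hsv[...,2]; z=w[...,2]
nb=np.hypot(w[...,0]-.5365,w[...,1]-.1165)<.07
rect(w,nb&(S<60)&(V>130)&(abs(z-.158)<.006),"cap"); blue=(H>100)&(H<125)&(S>120)
rect(w,nb&blue&(abs(z-.166)<.006),"tops"); rect(w,nb&blue&(abs(z-.008)<.004),"base")
E
```

```text
[0.51810856 0.11195795 0.27390267] [-1.79784796e+02 -1.25933212e-01 -8.27718976e+01]
cap 4589 c 533.7 132.4 size 61.0 97.0 ang 15.7 zmed 156.8
tops 1143 c 537.3 117.2 size 52.7 62.4 ang 8.0 zmed 164.1
base 723 c 538.1 116.7 size 79.6 62.6 ang 7.1 zmed 6.9
```

View pics/w1.png

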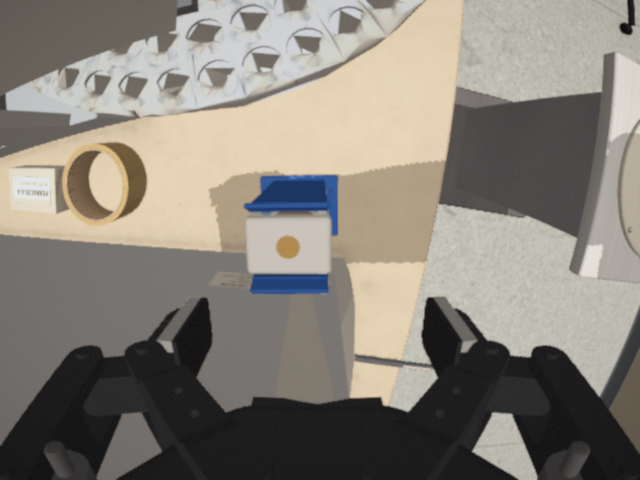

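Call:
servo_tool(rows=[{"offset": [0, -0.19, 0], "yaw": -0.0015, "claw": 0}, {"offset": [0, -0.19, 0.2], "yaw": -0.0015, "claw": 0}, {"offset": [0, -0.19, 0.5], "yaw": -0.0015, "claw": 0}, {"offset": [0, -0.19, 0.8], "yaw": -0.0015, "claw": 0}, {"offset": [0, -0.19, 0.8], "yaw": -0.0015, "claw": 0}])

```text
time: 17.27
ee_pos: [0.5365, 0.1149, 0.1919]
tcp_rot: [-180.0, -0.1, -82.4]
wrist_force: [0.1, -0.6, 0.1]
opening: 0.0855
grasp_force: 0.0
```

```bash
python3 go.py .537 .1145 .127 -82.5;python3 st.py
```

```text
offset [ 0.003 -0.005  0.649] tilt tool z [ 4.0e-04 -2.4e-03 -1.0e+00] q [ 12.2   4.    2.2  88.2  -0.1 -85.4] t 17.275
yaw frac 0.0003
{'time': 17.275, 'q': [12.155, 3.96, 2.192, 88.237, -0.14, -85.404], 'qd': [0.148, -0.52, 4.165, 1.882, 0.05, 0.059], 'ee_pos': [0.536, 0.115, 0.192], 'tcp_rot': [-179.994, -0.14, -82.441]}
pitchsum 90.00482022148685
```

Call:
servo_tool(rows=[{"offset": [0, 0, 0.3], "yaw": 0, "claw": 0}, {"offset": [0, 0, 0.55], "yaw": 0, "claw": 0}, {"offset": [0, 0, 0.65], "yaw": 0, "claw": 0}, {"offset": [0, 0, 0.65], "yaw": 0, "claw": 0.1}, {"offset": [0, 0, 0.65], "yaw": 0, "claw": 0.2}, {"offset": [0, 0, 0.65], "yaw": 0, "claw": 0.2}, {"offset": [0, 0, 0.65], "yaw": 0, "claw": 0.2}], squeeze=12)

```text
time: 18.15
ee_pos: [0.5384, 0.1156, 0.1288]
tcp_rot: [-179.8, -0.1, -82.4]
wrist_force: [-0.3, -0.1, -0.4]
opening: 0.0682
grasp_force: 0.0
```

Call:
servo_tool(rows=[{"offset": [0.005, 0.01, 0.01], "yaw": 0, "claw": 0.27}, {"offset": [0.005, 0.01, 0.01], "yaw": 0, "claw": 0.3}, {"offset": [0.005, 0.01, 0.01], "yaw": 0, "claw": 0.31}, {"offset": [0.005, 0.01, 0.01], "yaw": 0, "claw": 0.315}, {"offset": [0.005, 0.01, 0.01], "yaw": 0, "claw": 0.32}], squeeze=12)

```text
time: 18.77
ee_pos: [0.5373, 0.1149, 0.1273]
tcp_rot: [-179.8, -0.1, -82.4]
wrist_force: [0.6, 0.2, 0.1]
opening: 0.0578
grasp_force: 0.0
```

Call:
servo_tool(rows=[{"offset": [0, 0, 0], "yaw": 0, "claw": 0.325}, {"offset": [0, 0, 0], "yaw": 0, "claw": 0.325}])

```text
time: 19.02
ee_pos: [0.5374, 0.1149, 0.1274]
tcp_rot: [-179.8, -0.1, -82.4]
wrist_force: [-0.0, -0.4, 1.4]
opening: 0.0579
grasp_force: 9.8
```

Call:
servo_tool(rows=[{"offset": [0, 0, 0], "yaw": 0, "claw": 0.327}, {"offset": [0, 0, -0.05], "yaw": 0, "claw": 0.327}, {"offset": [0, 0, -0.15], "yaw": 0, "claw": 0.327}, {"offset": [0, 0, -0.3], "yaw": 0, "claw": 0.327}, {"offset": [0, 0, -0.3], "yaw": 0, "claw": 0.327}])

```text
time: 19.65
ee_pos: [0.5379, 0.1151, 0.1591]
tcp_rot: [-179.7, -0.1, -82.4]
wrist_force: [1.4, -0.1, -2.1]
opening: 0.0576
grasp_force: 16.1
```

Call:
servo_tool(rows=[{"offset": [0, 0, -0.1], "yaw": 0, "claw": 0.3255}, {"offset": [0, 0, -0.3], "yaw": 0, "claw": 0.3255}, {"offset": [0, 0, -0.6], "yaw": 0, "claw": 0.3255}, {"offset": [0, 0, -0.9], "yaw": 0, "claw": 0.3255}, {"offset": [0, 0, -0.9], "yaw": 0, "claw": 0.3255}])

```text
time: 20.27
ee_pos: [0.5376, 0.1152, 0.2497]
tcp_rot: [-179.6, -0.1, -82.4]
wrist_force: [-0.1, -0.5, -2.5]
opening: 0.0582
grasp_force: 16.1
```

Call:
servo_tool(rows=[{"offset": [0, 0, -0.2], "yaw": 0, "claw": 0.3255}, {"offset": [0, 0, -0.45], "yaw": 0, "claw": 0.3255}, {"offset": [0, 0, -0.6], "yaw": 0, "claw": 0.3255}, {"offset": [0, 0, -0.6], "yaw": 0, "claw": 0.3255}])

```text
time: 20.78
ee_pos: [0.5368, 0.1153, 0.3072]
tcp_rot: [-179.8, -0.1, -82.4]
wrist_force: [0.2, 0.6, -3.1]
opening: 0.0577
grasp_force: 16.1
```

```bash
python3 go.py .43 .045 .31;python3 st.py
```

```text
offset [ 0.555  1.152 -0.031] tilt tool z [ 0.0038 -0.0016 -1.    ] q [ 1.220e+01  6.300e+00  1.760e+01  1.011e+02 -1.000e-01 -8.540e+01] t 20.775
{'time': 20.775, 'q': [12.181, 6.286, 17.567, 101.088, -0.134, -85.403], 'qd': [0.078, 0.356, -2.197, -1.078, 0.098, 0.003], 'ee_pos': [0.537, 0.115, 0.307], 'tcp_rot': [-179.797, -0.118, -82.417]}
pitchsum 89.8071424297207
```

Call:
servo_tool(rows=[{"offset": [0.1, 0.2, 0], "yaw": 0, "claw": 0.325}, {"offset": [0.26, 0.5, 0], "yaw": 0, "claw": 0.325}, {"offset": [0.42, 0.8, 0], "yaw": 0, "claw": 0.325}, {"offset": [0.52, 1, 0], "yaw": 0, "claw": 0.325}, {"offset": [0.52, 1, 0], "yaw": 0, "claw": 0.325}], squeeze=10)

```text
time: 21.4
ee_pos: [0.4434, 0.0499, 0.3062]
tcp_rot: [-179.9, -0.1, -82.5]
wrist_force: [0.5, -0.2, -1.1]
opening: 0.0579
grasp_force: 16.0
```

Call:
servo_tool(rows=[{"offset": [0, 0.0, 0.1], "yaw": 0.05, "claw": 0.325}, {"offset": [0, 0, 0.2], "yaw": 0.1, "claw": 0.325}, {"offset": [0, 0, 0.3], "yaw": 0.15, "claw": 0.325}, {"offset": [0, 0, 0.4], "yaw": 0.2, "claw": 0.325}, {"offset": [0, 0, 0.5], "yaw": 0.25, "claw": 0.325}, {"offset": [0, 0, 0.6], "yaw": 0.3, "claw": 0.325}, {"offset": [0, 0, 0.7], "yaw": 0.35, "claw": 0.325}, {"offset": [0, 0, 0.8], "yaw": 0.4, "claw": 0.325}, {"offset": [0, 0, 0.9], "yaw": 0.45, "claw": 0.325}, {"offset": [0, 0, 0.9], "yaw": 0.48, "claw": 0.325}, {"offset": [0, 0, 0.9], "yaw": 0.5, "claw": 0.325}, {"offset": [0, 0, 0.9], "yaw": 0.5, "claw": 0.325}])

```text
time: 22.9
ee_pos: [0.4448, 0.0506, 0.2159]
tcp_rot: [-179.9, 0.1, -172.4]
wrist_force: [-0.5, -0.4, -1.5]
opening: 0.0581
grasp_force: 15.9
```

```bash
python3 go.py .44 .05 .121 -172.5;python3 - <<'E'
from wr import *
p,w,o=wcloud(); q,d=camera("side"); cv2.imwrite("pics/w2.png",np.hstack([p[...,::-1][:, ::1],q[...,::-1]])[::1,::1][:, :]) if 0 else None
a=np.vstack([cv2.resize(p,(400,300)),cv2.resize(q[80:380,60:460],(400,300))]); cv2.imwrite("pics/w2.png",a[...,::-1])
z=w[...,2]; near=np.hypot(w[...,0]-.44,w[...,1]-.05)<.12
print("bench near",np.isfinite(z[near&(abs(z)<.01)]).sum())
i=camera_info("side"); c=cloud(q,d,i); 
# bench front edge x at y~.05
m=(abs(c[...,1]-.05)<.02)&(abs(c[...,2])<.01); print("edge x",np.nanmin(c[...,0][m]))
m=(np.hypot(c[...,0]-.44,c[...,1]-.05)<.05)&(c[...,2]>.03)&(c[...,2]<.2); print("cart lowest z",np.nanpercentile(c[...,2][m],[0,1,3]))
E
```

```text
offset [0.05  0.003 0.949] tilt tool z [ 0.002  -0.0018 -1.    ] q [ 6.6 -9.7 -8.3 91.3 -0.1 -1.1] t 22.9
yaw frac 0.0007
bench near 24039
edge x 0.10887888089507808
cart lowest z [0.09735743 0.1007433  0.10280102]
```

View pics/w2.png

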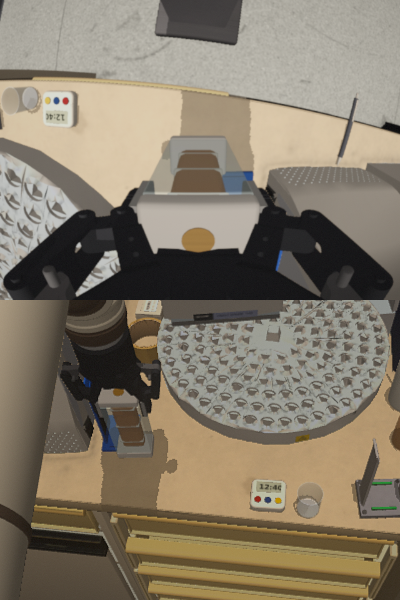

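Call:
servo_tool(rows=[{"offset": [0, 0, 0.2], "yaw": 0, "claw": 0.324}, {"offset": [0, 0, 0.45], "yaw": 0, "claw": 0.324}, {"offset": [0, 0, 0.7], "yaw": 0, "claw": 0.324}, {"offset": [0, 0, 0.85], "yaw": 0, "claw": 0.324}, {"offset": [0, 0, 0.92], "yaw": 0, "claw": 0.324}, {"offset": [0, 0, 0.93], "yaw": 0, "claw": 0.324}, {"offset": [0, 0, 0.93], "yaw": 0, "claw": 0.324}])

```text
time: 23.88
ee_pos: [0.4454, 0.0502, 0.1248]
tcp_rot: [-179.9, 0.2, -172.4]
wrist_force: [0.6, -0.8, -1.8]
opening: 0.0578
grasp_force: 15.9
```

Call:
servo_tool(rows=[{"offset": [0, 0, 0.01], "yaw": 0, "claw": 0.324}, {"offset": [0, 0, 0.015], "yaw": 0, "claw": 0.324}, {"offset": [0, 0, 0.02], "yaw": 0, "claw": 0.324}, {"offset": [0, 0, 0.025], "yaw": 0, "claw": 0.324}])

```text
time: 24.38
ee_pos: [0.445, 0.0501, 0.1216]
tcp_rot: [-179.9, 0.2, -172.4]
wrist_force: [0.1, 0.0, -2.4]
opening: 0.0576
grasp_force: 15.9
```

Call:
servo_tool(rows=[{"offset": [0, 0, 0.005], "yaw": 0, "claw": 0.324}, {"offset": [0, 0, 0.01], "yaw": 0, "claw": 0.324}, {"offset": [0, 0, 0.015], "yaw": 0, "claw": 0.324}, {"offset": [0, 0, 0.02], "yaw": 0, "claw": 0.324}])

```text
time: 24.88
ee_pos: [0.445, 0.0501, 0.1195]
tcp_rot: [-179.9, 0.2, -172.4]
wrist_force: [-0.4, 0.6, -2.0]
opening: 0.0581
grasp_force: 15.9
```

Call:
servo_tool(rows=[{"offset": [0, 0, 0.003], "yaw": 0, "claw": 0.324}, {"offset": [0, 0, 0.006], "yaw": 0, "claw": 0.324}, {"offset": [0, 0, 0.008], "yaw": 0, "claw": 0.324}])

```text
time: 25.25
ee_pos: [0.4452, 0.0501, 0.1193]
tcp_rot: [-179.9, 0.2, -172.4]
wrist_force: [-1.9, -1.3, 7.2]
opening: 0.0578
grasp_force: 16.8
```

Call:
servo_tool(rows=[{"offset": [0, 0, -0.005], "yaw": 0, "claw": 0.324}, {"offset": [0, 0, -0.005], "yaw": 0, "claw": 0.318}, {"offset": [0, 0, -0.005], "yaw": 0, "claw": 0.31}, {"offset": [0, 0, -0.005], "yaw": 0, "claw": 0.28}, {"offset": [0, 0, -0.005], "yaw": 0, "claw": 0.1}, {"offset": [0, 0, -0.005], "yaw": 0, "claw": 0}, {"offset": [0, 0, -0.005], "yaw": 0, "claw": 0}])

```text
time: 26.12
ee_pos: [0.445, 0.0502, 0.1192]
tcp_rot: [-179.9, 0.2, -172.4]
wrist_force: [0.8, 0.5, -0.7]
opening: 0.0855
grasp_force: 0.0
```

Call:
servo_tool(rows=[{"offset": [0, 0, -0.2], "yaw": 0, "claw": 0}, {"offset": [0, 0, -0.6], "yaw": 0, "claw": 0}, {"offset": [0, 0, -0.9], "yaw": 0.05, "claw": 0}, {"offset": [0, 0, -0.9], "yaw": 0.1, "claw": 0}, {"offset": [0, 0, -0.9], "yaw": 0.2, "claw": 0}, {"offset": [0, 0, -0.9], "yaw": 0.3, "claw": 0}, {"offset": [0, 0, -0.9], "yaw": 0.4, "claw": 0}, {"offset": [0, 0, -0.9], "yaw": 0.5, "claw": 0}, {"offset": [0, 0, -0.9], "yaw": 0.5, "claw": 0}, {"offset": [0, 0, -0.9], "yaw": 0.5, "claw": 0}, {"offset": [0, 0, -0.9], "yaw": 0.5, "claw": 0}, {"offset": [0, 0, -0.9], "yaw": 0.5, "claw": 0}])

```text
time: 27.62
ee_pos: [0.4447, 0.0503, 0.2093]
tcp_rot: [179.8, 0.1, 97.6]
wrist_force: [0.3, 0.4, -0.4]
opening: 0.0852
grasp_force: 0.0
```

```bash
python3 - <<'E'
from wr import *
p,w,o=wcloud(); cv2.imwrite("pics/w3.png",p[...,::-1]); print(o['ee_pos'],o['tcp_rot'],np.round(o['q'],1))
z=w[...,2]; nb=np.hypot(w[...,0]-.445,w[...,1]-.05)<.06
rect(w,nb&(abs(z-.150)<.006),"top wrist")
for n in("side","top"):
    q,d=camera(n); c=cloud(q,d,camera_info(n)); nb=np.hypot(c[...,0]-.445,c[...,1]-.05)<.06
    rect(c,nb&(abs(c[...,2]-.150)<.005),n)
E
python3 go.py .445 .05 .121 97.5
```

```text
[0.44471444 0.0503041  0.20926536] [1.79818593e+02 1.17926205e-01 9.76357714e+01] [ 6.5 -9.9 -9.1 90.5 -0.1 88.9]
top wrist 7822 c 447.7 51.9 size 40.3 57.7 ang 7.4 zmed 149.0
side 529 c 445.7 51.6 size 40.5 59.0 ang 8.2 zmed 150.0
top 680 c 447.5 46.6 size 39.8 53.0 ang 7.7 zmed 149.3
offset [-0.001 -0.001  0.882] tilt tool z [ 0.0034 -0.0017 -1.    ] q [ 6.5 -9.9 -9.1 90.5 -0.1 88.8] t 27.775
yaw frac 0.0013
```

View pics/w3.png

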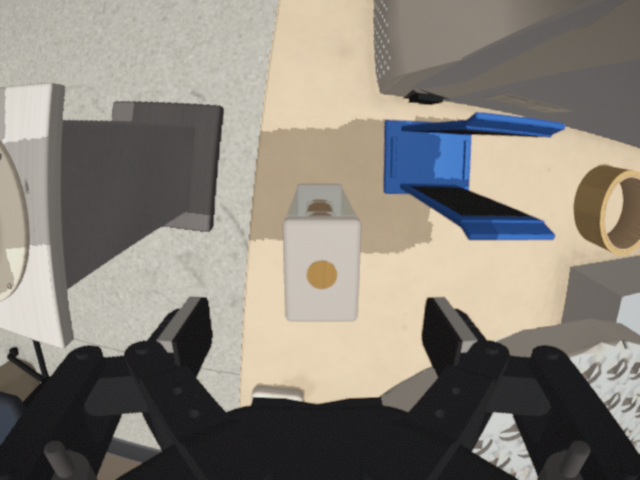

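Call:
servo_tool(rows=[{"offset": [0, 0.028, 0], "yaw": 0.001, "claw": 0.1}, {"offset": [0, 0.028, 0.3], "yaw": 0.001, "claw": 0.2}, {"offset": [0, 0.028, 0.65], "yaw": 0.001, "claw": 0.3}, {"offset": [0, 0.028, 0.89], "yaw": 0.001, "claw": 0.3}, {"offset": [0, 0.028, 0.89], "yaw": 0.001, "claw": 0.4}, {"offset": [0, 0.028, 0.89], "yaw": 0.001, "claw": 0.48}, {"offset": [0, 0.028, 0.89], "yaw": 0.001, "claw": 0.5}, {"offset": [0, 0.028, 0.89], "yaw": 0.001, "claw": 0.5}])

```text
time: 28.78
ee_pos: [0.4482, 0.0506, 0.1211]
tcp_rot: [179.7, 0.1, 97.4]
wrist_force: [0.3, -0.3, 0.3]
opening: 0.0431
grasp_force: 0.0
```

Call:
servo_tool(rows=[{"offset": [0, -0.004, 0], "yaw": 0, "claw": 0.515}, {"offset": [0, -0.004, 0], "yaw": 0, "claw": 0.523}, {"offset": [0, -0.004, 0], "yaw": 0, "claw": 0.528}, {"offset": [0, -0.004, 0], "yaw": 0, "claw": 0.531}, {"offset": [0, -0.004, 0], "yaw": 0, "claw": 0.531}])

```text
time: 29.4
ee_pos: [0.4474, 0.0505, 0.1203]
tcp_rot: [179.8, 0.1, 97.4]
wrist_force: [-0.3, -0.5, 0.5]
opening: 0.0402
grasp_force: 1.4
```

Call:
servo_tool(rows=[{"offset": [0, 0, 0], "yaw": 0, "claw": 0.533}, {"offset": [0, 0, 0], "yaw": 0, "claw": 0.533}, {"offset": [0, 0, 0], "yaw": 0, "claw": 0.533}])

```text
time: 29.78
ee_pos: [0.4474, 0.0504, 0.1203]
tcp_rot: [179.8, 0.1, 97.4]
wrist_force: [-0.1, -1.0, 1.6]
opening: 0.0399
grasp_force: 5.4
```

Call:
servo_tool(rows=[{"offset": [0, 0, 0], "yaw": 0, "claw": 0.534}, {"offset": [0, 0, -0.03], "yaw": 0, "claw": 0.534}, {"offset": [0, 0, -0.1], "yaw": 0, "claw": 0.534}, {"offset": [0, 0, -0.2], "yaw": 0, "claw": 0.534}, {"offset": [0, 0, -0.2], "yaw": 0, "claw": 0.534}])

```text
time: 30.4
ee_pos: [0.4479, 0.0506, 0.1414]
tcp_rot: [179.7, 0.1, 97.4]
wrist_force: [0.0, 0.0, -1.4]
opening: 0.0405
grasp_force: 7.4
```

Call:
servo_tool(rows=[{"offset": [0, 0, -0.2], "yaw": 0, "claw": 0.536}, {"offset": [0, 0, -0.6], "yaw": 0, "claw": 0.536}, {"offset": [0, 0, -1], "yaw": 0, "claw": 0.536}, {"offset": [0, 0, -1], "yaw": 0, "claw": 0.536}])

```text
time: 30.9
ee_pos: [0.4481, 0.0508, 0.2431]
tcp_rot: [179.5, 0.1, 97.4]
wrist_force: [0.2, -0.5, -2.6]
opening: 0.0398
grasp_force: 13.1
```

Call:
servo_tool(rows=[{"offset": [0, 0, -0.3], "yaw": 0, "claw": 0.536}, {"offset": [0, 0, -0.7], "yaw": 0, "claw": 0.536}, {"offset": [0, 0, -0.9], "yaw": 0, "claw": 0.536}, {"offset": [0, 0, -0.9], "yaw": 0, "claw": 0.536}])

```text
time: 31.4
ee_pos: [0.4471, 0.0509, 0.3304]
tcp_rot: [179.8, 0.1, 97.4]
wrist_force: [-0.4, -0.2, -2.8]
opening: 0.0402
grasp_force: 13.4
```

```bash
python3 go.py .447 -.374 .325 97.5
```

```text
offset [-4.213 -0.549  0.06 ] tilt tool z [ 0.0044 -0.0016 -1.    ] q [ 6.600e+00 -6.400e+00  7.600e+00  1.037e+02 -1.000e-01  8.920e+01] t 31.4
yaw frac -0.0005
```

Call:
servo_tool(rows=[{"offset": [-0.2, -0.1, 0], "yaw": 0, "claw": 0.536}, {"offset": [-0.5, -0.2, 0], "yaw": 0, "claw": 0.536}, {"offset": [-0.8, -0.3, 0], "yaw": 0, "claw": 0.536}, {"offset": [-1, -0.4, 0], "yaw": 0, "claw": 0.536}])

```text
time: 31.9
ee_pos: [0.4194, -0.0546, 0.3282]
tcp_rot: [180.0, 0.1, 97.4]
wrist_force: [-0.1, 0.1, -1.1]
opening: 0.0395
grasp_force: 13.1
```

Call:
servo_tool(rows=[{"offset": [-0.3, -0.05, 0], "yaw": 0, "claw": 0.536}, {"offset": [-0.6, -0.1, 0], "yaw": 0, "claw": 0.536}, {"offset": [-0.9, -0.1, 0], "yaw": 0, "claw": 0.536}, {"offset": [-1, -0.1, 0], "yaw": 0, "claw": 0.536}])

```text
time: 32.4
ee_pos: [0.4227, -0.1551, 0.3285]
tcp_rot: [180.0, 0.1, 97.3]
wrist_force: [-0.1, 1.1, -1.7]
opening: 0.0398
grasp_force: 13.1
```

Call:
servo_tool(rows=[{"offset": [-0.3, 0, 0], "yaw": 0, "claw": 0.536}, {"offset": [-0.6, 0, 0], "yaw": 0, "claw": 0.536}, {"offset": [-0.9, 0, 0], "yaw": 0, "claw": 0.536}, {"offset": [-1, 0, 0], "yaw": 0, "claw": 0.536}])

```text
time: 32.9
ee_pos: [0.4358, -0.2537, 0.3292]
tcp_rot: [179.9, 0.0, 97.3]
wrist_force: [0.1, 0.5, -1.9]
opening: 0.04
grasp_force: 13.1
```

Call:
servo_tool(rows=[{"offset": [-0.3, 0, 0], "yaw": 0, "claw": 0.536}, {"offset": [-0.6, 0, 0], "yaw": 0, "claw": 0.536}, {"offset": [-0.8, 0, 0], "yaw": 0, "claw": 0.536}, {"offset": [-0.9, 0, 0], "yaw": 0, "claw": 0.536}, {"offset": [-0.9, 0, 0], "yaw": 0, "claw": 0.536}])

```text
time: 33.52
ee_pos: [0.4475, -0.342, 0.3304]
tcp_rot: [179.8, 0.1, 97.4]
wrist_force: [0.8, 1.1, -1.8]
opening: 0.0402
grasp_force: 13.1
```

```bash
python3 - <<'E'
from wr import *
p,w,o=wcloud(); print(o['ee_pos'],o['tcp_rot'],np.round(o['q'],1),o['grasp_force'])
z=w[...,2]; nb=np.hypot(w[...,0]-.447,w[...,1]+.374)<.08
rect(w,nb&(abs(z-.170)<.007)&(np.hypot(w[...,0]-o['ee_pos'][0],w[...,1]-o['ee_pos'][1])<.09),"bay tops wrist")
q,d=camera("side"); c=cloud(q,d,camera_info("side"))
a=np.vstack([cv2.resize(p,(400,300)),cv2.resize(q[80:380,240:640],(400,300))]); cv2.imwrite("pics/w4.png",a[...,::-1])
np.savez("w4.npz",p=p,w=w,q=q,c=c)
E
python3 go.py .447 -.374 .325 97.5
```

```text
[ 0.44748393 -0.34202415  0.33043774] [1.79848926e+02 7.49370789e-02 9.73984890e+01] [-3.740e+01  9.400e+00  2.370e+01  1.042e+02  1.000e-01  4.520e+01] 13.107192814350128
bay tops wrist 0
offset [-0.321 -0.046  0.06 ] tilt tool z [ 0.0034 -0.0013 -1.    ] q [-3.740e+01  9.300e+00  2.370e+01  1.042e+02  1.000e-01  4.520e+01] t 33.625
yaw frac -0.0004
```

View pics/w4.png

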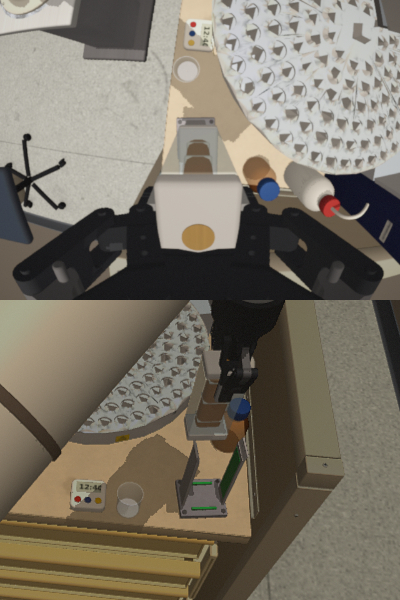

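Call:
servo_tool(rows=[{"offset": [-0.15, -0.02, 0], "yaw": -0.0015, "claw": 0.536}, {"offset": [-0.32, -0.04, 0], "yaw": -0.0015, "claw": 0.536}, {"offset": [-0.32, -0.04, 0.1], "yaw": -0.0015, "claw": 0.536}, {"offset": [-0.32, -0.04, 0.25], "yaw": -0.0015, "claw": 0.536}, {"offset": [-0.32, -0.04, 0.3], "yaw": -0.0015, "claw": 0.536}, {"offset": [-0.32, -0.04, 0.3], "yaw": -0.0015, "claw": 0.536}])

```text
time: 34.38
ee_pos: [0.4474, -0.3745, 0.3006]
tcp_rot: [179.8, 0.1, 97.7]
wrist_force: [-0.3, -0.3, -0.8]
opening: 0.0401
grasp_force: 13.1
```

```bash
python3 go.py .4478 -.3738 .27 97.7; python3 - <<'E'
from h import *
out=[]
for n,(a,b,c,d) in {"side":(390,520,190,320),"top":(390,520,200,330)}.items():
    q,dd=camera(n); out.append(cv2.resize(q[c:d,a:b],(400,400),interpolation=cv2.INTER_CUBIC))
cv2.imwrite("pics/w5.png",np.hstack(out)[...,::-1])
E
```

```text
offset [0.007 0.004 0.306] tilt tool z [ 0.0028 -0.0011 -1.    ] q [-4.00e+01  1.10e+01  2.21e+01  1.01e+02  1.00e-01  4.24e+01] t 34.375
yaw frac -0.0002
```

View pics/w5.png

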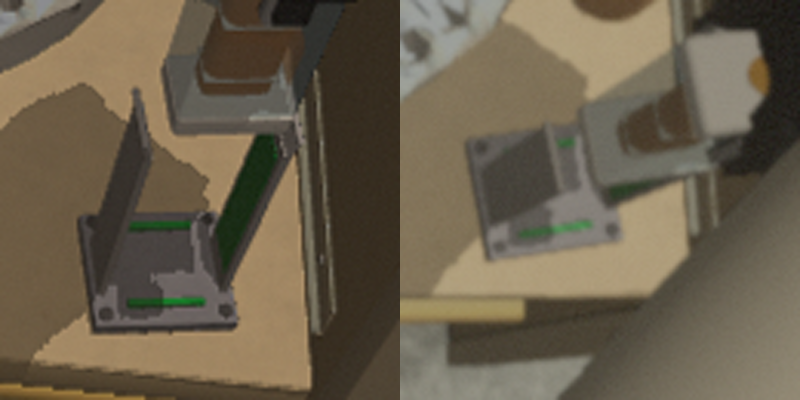

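```bash
python3 - <<'E'
from h import *
t=np.radians(7.7); ey=np.array([np.cos(t),np.sin(t)]); ex=np.array([-np.sin(t),np.cos(t)])
for n in("side","top"):
    q,d=camera(n); i=camera_info(n); c=cloud(q,d,i); nb=np.hypot(c[...,0]-.447,c[...,1]+.374)<.07
    for nm,lo,hi in(("plate",.15,.173),("cart",.178,.20)):
        m=nb&(c[...,2]>lo)&(c[...,2]<hi); P=c[m]; r=P[:,:2]-[.4474,-.3745]
        X=r@ex*1000; Y=r@ey*1000
        for s in (-1,1):
            k=X*s>15
            if k.sum()>3: print(n,nm,s,k.sum(),"X(worldy)",np.percentile(X[k],[2,50,98]).round(1),"Y",np.percentile(Y[k],[2,98]).round(1),"z",np.percentile(P[k,2],[2,98]).round(3))
    P0=[.4474,-.3745]
    for nm,X,Y,z in(("cartbot front L",29,-20,.180),("cartbot front R",-29,-20,.180),("plateL in front",32.5,-18,.165),("plateR in front",-32.5,-18,.165)):
        w=np.r_[np.array(P0)+(X*ex+Y*ey)/1000,z]; print(n,nm,proj(w,i)[0].round(1), "crop", ((proj(w,i)[0]-([390,190] if n=="side" else [390,200]))*400/130).round())
E
```

```text
side plate -1 95 X(worldy) [-38.7 -34.  -30.3] Y [-17.9  -0.2] z [0.151 0.171]
side plate 1 101 X(worldy) [34.2 39.4 42.2] Y [-18.   14.9] z [0.151 0.172]
side cart -1 47 X(worldy) [-27.2 -20.9 -15.1] Y [-21.  -16.9] z [0.185 0.2  ]
side cart 1 134 X(worldy) [16.3 29.2 30.7] Y [-20.2  17.3] z [0.183 0.199]
side cartbot front L [445.8 234.9] crop [172. 138.]
side cartbot front R [484.2 234.2] crop [290. 136.]
side plateL in front [441.4 239.2] crop [158. 151.]
side plateR in front [483.8 238.4] crop [288. 149.]
top plate -1 6 X(worldy) [-41.4 -37.9 -33.2] Y [-17.4 -16.1] z [0.152 0.169]
top plate 1 99 X(worldy) [31.5 37.2 40. ] Y [-17.6  16.9] z [0.151 0.171]
top cart -1 13 X(worldy) [-26.8 -22.  -15.5] Y [-19.6 -18.8] z [0.184 0.199]
top cart 1 107 X(worldy) [17.7 27.3 28.2] Y [-19.4  18.2] z [0.184 0.199]
top cartbot front L [450.1 261.2] crop [185. 188.]
top cartbot front R [488.2 255.7] crop [302. 171.]
top plateL in front [444.7 261.6] crop [168. 189.]
top plateR in front [486.5 255.5] crop [297. 171.]
```

Call:
servo_tool(rows=[{"offset": [0.003, 0.003, 0.05], "yaw": 0, "claw": 0.536}, {"offset": [0.003, 0.003, 0.12], "yaw": 0, "claw": 0.536}, {"offset": [0.003, 0.003, 0.2], "yaw": 0, "claw": 0.536}, {"offset": [0.003, 0.003, 0.3], "yaw": 0, "claw": 0.536}, {"offset": [0.003, 0.003, 0.4], "yaw": 0, "claw": 0.536}, {"offset": [0.003, 0.003, 0.4], "yaw": 0, "claw": 0.536}])

```text
time: 35.33
ee_pos: [0.4477, -0.3742, 0.2598]
tcp_rot: [179.9, 0.1, 97.7]
wrist_force: [-0.5, -0.0, -1.5]
opening: 0.0397
grasp_force: 13.1
```

```bash
python3 go.py .4478 -.3738 .1323 97.7
```

```text
offset [ 5.000e-03 -1.000e-03  1.275e+00] tilt tool z [ 2.1e-03 -6.0e-04 -1.0e+00] q [-39.9   9.7  16.1  96.2   0.1  42.4] t 35.325
yaw frac -0.0001
```

No contact; continue down.

Call:
servo_tool(rows=[{"offset": [0.003, 0, 0.1], "yaw": 0, "claw": 0.536}, {"offset": [0.003, 0, 0.25], "yaw": 0, "claw": 0.536}, {"offset": [0.003, 0, 0.4], "yaw": 0, "claw": 0.536}, {"offset": [0.003, 0, 0.55], "yaw": 0, "claw": 0.536}, {"offset": [0.003, 0, 0.7], "yaw": 0, "claw": 0.536}, {"offset": [0.003, 0, 0.85], "yaw": 0, "claw": 0.536}, {"offset": [0.003, 0, 1.0], "yaw": 0, "claw": 0.536}, {"offset": [0.003, 0, 1.0], "yaw": 0, "claw": 0.536}])

```text
time: 36.33
ee_pos: [0.4478, -0.3739, 0.1594]
tcp_rot: [179.9, 0.0, 97.7]
wrist_force: [0.8, 1.0, -2.3]
opening: 0.0403
grasp_force: 13.1
```

Call:
servo_tool(rows=[{"offset": [0, 0, 0.05], "yaw": 0, "claw": 0.536}, {"offset": [0, 0, 0.12], "yaw": 0, "claw": 0.536}, {"offset": [0, 0, 0.18], "yaw": 0, "claw": 0.536}, {"offset": [0, 0, 0.22], "yaw": 0, "claw": 0.536}, {"offset": [0, 0, 0.23], "yaw": 0, "claw": 0.536}, {"offset": [0, 0, 0.23], "yaw": 0, "claw": 0.536}])

```text
time: 37.08
ee_pos: [0.4484, -0.3743, 0.138]
tcp_rot: [179.8, 0.1, 97.7]
wrist_force: [0.5, -0.0, -1.7]
opening: 0.04
grasp_force: 13.1
```

Call:
servo_tool(rows=[{"offset": [0, -0.004, 0.01], "yaw": 0, "claw": 0.536}, {"offset": [0, -0.004, 0.02], "yaw": 0, "claw": 0.536}, {"offset": [0, -0.004, 0.03], "yaw": 0, "claw": 0.536}, {"offset": [0, -0.004, 0.035], "yaw": 0, "claw": 0.536}, {"offset": [0, -0.004, 0.04], "yaw": 0, "claw": 0.536}])

```text
time: 37.7
ee_pos: [0.448, -0.3744, 0.1339]
tcp_rot: [179.8, 0.1, 97.7]
wrist_force: [-0.5, 0.0, -1.0]
opening: 0.04
grasp_force: 13.1
```

Call:
servo_tool(rows=[{"offset": [0, 0, 0.003], "yaw": 0, "claw": 0.536}, {"offset": [0, 0, 0.006], "yaw": 0, "claw": 0.536}, {"offset": [0, 0, 0.008], "yaw": 0, "claw": 0.536}])

```text
time: 38.08
ee_pos: [0.448, -0.3744, 0.1332]
tcp_rot: [179.8, 0.1, 97.7]
wrist_force: [0.3, 0.2, -2.0]
opening: 0.0398
grasp_force: 13.1
```

Call:
servo_tool(rows=[{"offset": [0, 0, 0.003], "yaw": 0, "claw": 0.536}, {"offset": [0, 0, 0.006], "yaw": 0, "claw": 0.536}, {"offset": [0, 0, 0.008], "yaw": 0, "claw": 0.536}, {"offset": [0, 0, 0.008], "yaw": 0, "claw": 0.536}])

```text
time: 38.58
ee_pos: [0.448, -0.3744, 0.1325]
tcp_rot: [179.8, 0.1, 97.7]
wrist_force: [0.0, 0.7, -0.8]
opening: 0.04
grasp_force: 13.2
```

Call:
servo_tool(rows=[{"offset": [0, 0, 0.003], "yaw": 0, "claw": 0.536}, {"offset": [0, 0, 0.004], "yaw": 0, "claw": 0.536}])

```text
time: 38.83
ee_pos: [0.448, -0.3744, 0.1324]
tcp_rot: [179.8, 0.1, 97.7]
wrist_force: [-1.1, 0.7, 4.1]
opening: 0.04
grasp_force: 13.8
```

Seated at the expected height (0.1324). Release gently and open, then rise.

Call:
servo_tool(rows=[{"offset": [0, 0, -0.002], "yaw": 0, "claw": 0.533}, {"offset": [0, 0, -0.002], "yaw": 0, "claw": 0.529}, {"offset": [0, 0, -0.002], "yaw": 0, "claw": 0.522}, {"offset": [0, 0, -0.002], "yaw": 0, "claw": 0.5}, {"offset": [0, 0, -0.002], "yaw": 0, "claw": 0.3}, {"offset": [0, 0, -0.002], "yaw": 0, "claw": 0.15}, {"offset": [0, 0, -0.002], "yaw": 0, "claw": 0.15}])

```text
time: 39.7
ee_pos: [0.448, -0.3744, 0.1321]
tcp_rot: [179.8, 0.1, 97.7]
wrist_force: [-0.6, -0.2, 0.1]
opening: 0.0724
grasp_force: 0.0
```

Call:
servo_tool(rows=[{"offset": [0, 0, -0.1], "yaw": 0, "claw": 0.15}, {"offset": [0, 0, -0.3], "yaw": 0, "claw": 0.15}, {"offset": [0, 0, -0.6], "yaw": 0, "claw": 0.15}, {"offset": [0, 0, -1], "yaw": 0, "claw": 0.15}, {"offset": [0, 0, -1], "yaw": 0, "claw": 0.15}, {"offset": [0, 0, -1], "yaw": 0, "claw": 0.15}])

```text
time: 40.45
ee_pos: [0.4477, -0.3742, 0.2321]
tcp_rot: [179.8, 0.1, 97.7]
wrist_force: [0.6, -0.5, -0.2]
opening: 0.0727
grasp_force: 0.0
```

```bash
python3 - <<'E'
from wr import *
p,w,o=wcloud(); print(o['ee_pos'],o['time'])
z=w[...,2]; nb=np.hypot(w[...,0]-.447,w[...,1]+.374)<.05
hsv=cv2.cvtColor(p,cv2.COLOR_RGB2HSV)
rect(w,nb&(abs(z-.162)<.005)&(hsv[...,2]>140),"cap wrist")
q,d=camera("side"); c=cloud(q,d,camera_info("side")); nb=np.hypot(c[...,0]-.447,c[...,1]+.374)<.06
rect(c,nb&(abs(c[...,2]-.162)<.004),"cap side")
a=np.vstack([cv2.resize(p,(400,300)),cv2.resize(q[140:340,290:560],(400,296))]); cv2.imwrite("pics/w6.png",a[...,::-1])
E
```

```text
[ 0.44769673 -0.37424013  0.2320745 ] 40.45
cap wrist 7608 c 448.8 -374.1 size 40.2 81.6 ang 7.4 zmed 161.0
cap side 724 c 447.3 -372.5 size 41.5 76.7 ang 6.5 zmed 161.7
```

View pics/w6.png

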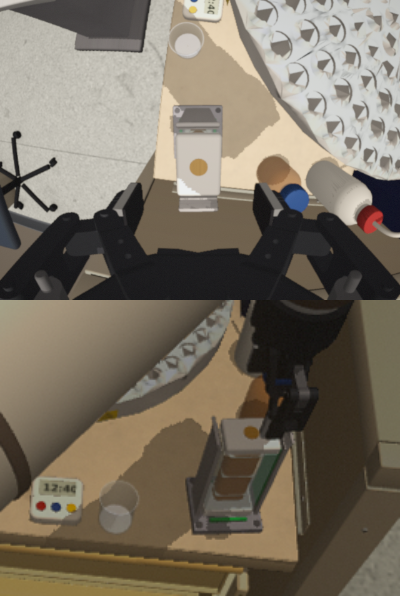

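The views show the cartridge upright between the plates, cap top at z 0.161–0.162 m and centred. The gripper is clear and the timer and beaker have not moved, so I'm handing in.

```bash
python3 -c "
from workcell import *
print(job_done())"
```

```text
the job is handed in; nothing more can be done
None
```

The cartridge was stood on the bench, regripped across its 40 mm and seated fully home in the bay at about 40 s, then handed in; the first grip read 16–17 N, slightly over the 15 N limit, and early on joint 2 touched its range limit (read −48.57° against −48.56°).

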